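# Prove the buffing machine's stop button and rearm it

### The job

Test the buffing machine's stop: press the big winged mushroom button down with the fingertips until it latches in, then, without forcing it, push one of its wings round clockwise (seen from above) until the button springs back out, and let it turn back. Only then press the small reset button on the other box fully in and let it come out again. Leave the lamps, tin, mug and other loose things where they lie.

Things in the scene. Friction and masses are not known exactly. Their poses are not given: they have to be found in the camera images.
- stop_station: grey steel box 130 x 130 x 60 mm fixed to the bench (it may stand left or right), carrying the stop button in the middle of its top. Origin: centre of its underside; z up. The box top is 60 mm up; on it stands an aluminium collar, 52 mm across and 16 mm high; between box and wings there is free air (the undersides of the wings are 100 mm above the bench when the button is out, 90 mm when it is latched in).
- stop_top (a point): top centre of the stop button, on its vertical axis: a black mushroom head 68 mm across with a domed top, 128 mm above the bench when out. On its rim sit two opposite black wings (straight lugs), each 14 mm wide, 18 mm high, reaching out to 64 mm from the axis. This frame turns and sinks with the head; its y axis points along wing_a.
- wing_a (a point): point in the middle of one wing, 51 mm from the button's axis, at half the wing's height (109 mm above the bench when out); moves with the wing. With the head unturned it lies on the +y side of the station.
- wing_b (a point): the same point of the opposite wing, on the -y side of the station.
- stop_push (a joint): how far the stop button is pressed, m: 0 out, 0.014 at the bottom of its travel. The spring needs about 3 N to start, and about 7 N takes it past its catch to the bottom. Pressed beyond about 0.0105 it latches; let go, it then stays in at about 0.010. Otherwise it springs back to 0.
- stop_twist (a joint): turn of the stop button's head, rad, clockwise seen from above positive; 0 at rest, stop at 1.2, cannot turn the other way. A light spring (0.02 to 0.07 N m) turns it back to 0. Turning the latched button clockwise to somewhere between 0.4 and 0.7 frees the catch and it springs out; a wing pushed sideways with 1 to 2 N is enough.
- reset_station: grey steel box 100 x 100 x 60 mm fixed to the bench (on the other side from the stop station), with the reset button in the middle of its top. Origin: centre of its underside; z up.
- reset_button_top (a point): top centre of the reset button, a plain flat round black button 32 mm across in an aluminium ring 48 mm across and 12 mm high; 82 mm above the bench when out; moves with the button.
- reset_button (a joint): how far the reset button is pressed, m: 0 out, 0.006 fully in; takes 5 N, springs back by itself.
- headlamp_shell: steel headlamp lying glass up, 144 mm across, 77 mm high; origin under its centre. Loose, to be left alone.
- brass_lamp: brass lamp lying glass up, 110 mm across, 59 mm high; origin under its centre. Loose, to be left alone.
- polish_tin: small round tin, 60 mm across, 55 mm high; origin under its centre. Loose, to be left alone.
- brass_fitting: turned brass fitting standing on its foot, 48 mm across, 56 mm high; origin under its centre. Loose, to be left alone.
- mug: white mug, 80 mm across plus a handle, 90 mm high; origin under its centre. Loose, to be left alone.
- dial_gauge: round dial instrument lying face up, 72 mm across, 30 mm high; origin under its centre. Loose, to be left alone.
- screwdriver: screwdriver lying flat on the bench; origin beneath its middle. Loose, to be left alone.

How it is judged:
By the outcome, as a careful person would: the job done as asked, in the order asked, and still so for the second after the job is handed in, with the robot touching nothing.
It also fails if it takes over 66 s, if anything falls off the work surface, if the arm or the gripper's body presses on something with over 40 N, if the wrist force passes 120 N, or if a joint passes its speed limit or range.

### The arm

A 6-joint arm with a two-finger parallel gripper is mounted at the origin on the work surface. World frame = base frame: x ahead of the robot, y to its left, z up, the work surface at z = 0. Lengths are in m, angles in rad, forces in N, time in s.
With the tool pointing down it reaches from about 0.35 to 0.95 m from the base axis. Payload 17.4 kg.
Tool frame: the origin (TCP) lies between the finger pads; the fingertips stand 17 mm ahead of it and the grasp point (between the pads) lies 2 mm behind it (r.tcp_to_tips is the z of the fingertips in the tool frame, in m); z points along the fingers, y is the line along which they close (so a half turn about z gives the same grasp; the last joint's range is limited). The gripper opens to 93 mm and grips with 3 to 60 N. Pads are 15 mm wide; open, the fingers measure 128 mm over their backs; the gripper's body (75 mm by 188 mm) begins 65 mm behind the grasp point.
Start: joints at [-1.287, 0.116, 1.442, -0, 1.584, -0.038], TCP at [0.213, -0.64, 0.208] pointing down, gripper open.
Joint ranges: [-2.83, 2.83], [-0.83, 2.19], [0.07, 2.5], [-1.14, 4.28], [0.01, 3], [-2.97, 2.97]. Speed limits (rad/s): [1.89, 1.89, 2.22, 3.14, 3.14, 3.14].

### API

Orientations are given as a unit quaternion [x, y, z, w].
In Python, from workcell import r gives the robot as it stands.
- The arm moves only by the tool arm_command, never from a script. Its argument "rows" is a list of rows, each a list of 3 entries, a list of its own where there are three numbers: the shift along the tool's x, y, z in units of 0.025 m (1.0 is 0.025 m), then the turn, a rotation vector about the tool's x, y, z in units of 0.15 rad (1.0 is 0.15 rad), then the gripper's target within -1 to 1 (shut at 1, half-way at 0, fully open at -1). In form: [[[tx, ty, tz], [rx, ry, rz], grip], ...]. A call has 1 to 20 rows; each row shifts and turns the commanded pose from where the row before left it, along the tool's axes as they then stand; what a row does not reach is not made up. A row lasts 1/8 s, in which the tool goes at most 62.5 mm and 10.7 degrees, less where a joint would pass 70% of its speed; a pose out of reach is approached as far as the arm can. A call with a number of a shift or a turn outside -1 to 1 is refused whole. A call with a gripper value outside its range is refused whole. The fingers move at their own pace and stop on an object; "squeeze" is the grip in N (left out, the last holds). Time passes only in rows, so rows that do not move let the fingers close. It gives the time, the measured TCP pose, the force, the opening and the grip force at its end, in the units of the state.
- r.sense(): the state, without advancing time (a new reading comes with each control period).
- r.get_image(name): name is "scene" or "top"; returns a dict with "image" (420x560x3 uint8, red, green, blue), "depth" (420x560 float32, m along the optical axis (not along the pixel's ray), 0 where there is no reading), "camera_matrix" (3x3 intrinsics, pixels), "distortion" ([k1, k2, p1, p2, k3] as OpenCV has them; the pictures are not rectified), "cam_to_world" (4x4, takes a point from camera to world coordinates). Camera axes: x right, y down, z forward; pixel columns grow to the right and rows downward; lengths in m; the calibration is good to about 2 mm. A picture is of the moment at which its call begins.
- r.job_done(): hands the job in; it is judged then, once.
The state is a dict: "time_s": time; "joints": joint angles; "joint_velocities": joint speeds; "joint_torque": joint torques, N m; "tool_pos": TCP position; "tool_rot": TCP orientation; "contact_force": force on the tool from outside, world axes, zero at the start; "wrist_torque": the same for the moment, N m; "grip_width": finger opening in m; "finger_force": force on a finger pad.
Only numpy, scipy, OpenCV 4.12 (cv2) and the standard library are available. Lean on these libraries where they do the work, as an engineer would, in place of code of your own. Each camera call takes 0.05 s, during which the arm holds its last target. There are 200 camera calls.

## Working session

There is one attempt and no reset: what is moved stays moved. The work goes in short steps, Python scripts to look and compute and a tool call to move; the robot and the scene stay as the last step left them, time stands still between calls to the robot, and variables do not carry over. Pictures are saved under pics/ and viewed, at most 10 in all, crops included, and the job is handed in when it is done.

Besides the shell and the picture viewer there is one more tool, called after "Emit:" in YAML: its name, and indented under it one key for each argument. arm_command: Moves the arm, as the interface text tells. Shifts and turns lie within -1 to 1; 1 stands for 0.025 m of shift or 0.15 rad of turn. Its arguments: {"type":"object","properties":{"rows":{"type":"array","items":{"type":"array"}},"squeeze":{"type":"number"}},"required":["rows"]}

```bash
mkdir -p pics; python3 - <<'E'
from workcell import r
import cv2,numpy as np,pickle
o=[]
for n in("scene","top"):
    d=r.get_image(n);pickle.dump(d,open(f"{n}.pkl","wb"));o.append(d["image"])
    cv2.imwrite(f"pics/{n}0.png",d["image"][:,:,::-1]); print(n,d["cam_to_world"].round(3).tolist(),d["camera_matrix"].round(1).tolist())
s=r.sense();print(s)
E
```

```text
scene [[0.747, 0.403, -0.529, 1.259], [0.665, -0.456, 0.592, -0.824], [-0.003, -0.794, -0.608, 0.921], [0.0, 0.0, 0.0, 1.0]] [[519.7, 0.0, 280.5], [0.0, 519.7, 218.2], [0.0, 0.0, 1.0]]
top [[-0.007, -0.982, 0.187, 0.321], [-1.0, 0.012, 0.023, -0.019], [-0.025, -0.186, -0.982, 1.261], [0.0, 0.0, 0.0, 1.0]] [[471.9, 0.0, 285.3], [0.0, 471.9, 206.8], [0.0, 0.0, 1.0]]
{'time_s': 0.1, 'joints': array([-1.28678161e+00,  1.16423169e-01,  1.44222993e+00,  1.18839246e-05,
        1.58400436e+00, -3.77961597e-02]), 'joint_velocities': array([ 1.91442980e-03,  4.31951345e-05, -1.23223933e-03, -1.64578076e-03,
       -5.54054181e-04, -3.10729278e-03]), 'joint_torque': array([ 3.47502551e-03, -7.22890019e+01, -6.23861933e+01,  7.83728901e-02,
        2.27940112e-02, -1.06512121e-04]), 'tool_pos': array([ 0.21343105, -0.64014762,  0.20706949]), 'tool_rot': array([ 9.87082474e-01,  1.60212065e-01, -5.94820345e-05, -5.29105119e-04]), 'contact_force': array([-0.58601638, -0.31716091, -0.6522794 ]), 'wrist_torque': array([-0.04533558, -0.00765927,  0.06002536]), 'finger_force': 0.0, 'grip_width': 0.09305703752065353}
```

View pics/top0.png

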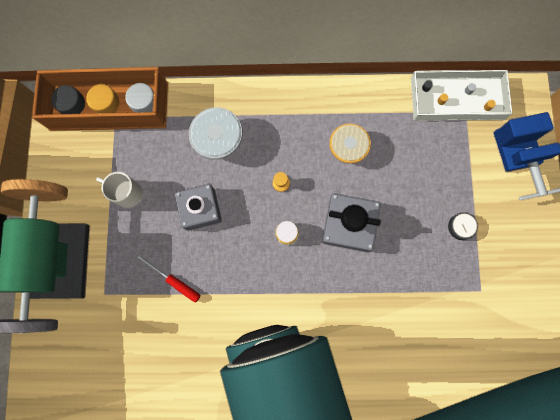

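View pics/scene0.png

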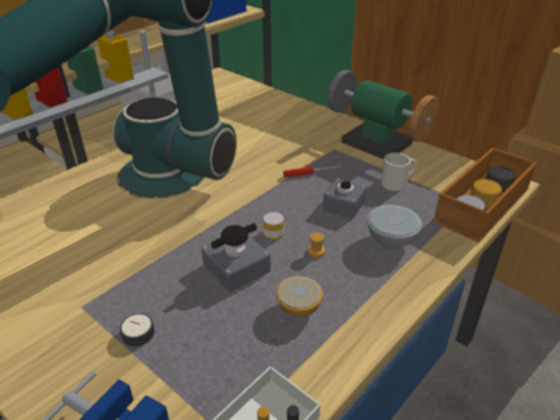

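The top view shows the stop head at about (354,218), with its wings running from (330,215) to (380,222). The reset button is at (195,205). The tin (287,232) and fitting (281,182) lie between them. In the scene view the stop head is at (235,235) and the reset at (346,185).

```bash
cat > h.py <<'E'
import cv2,numpy as np
def ray(d,px,z):
    u=cv2.undistortPoints(np.float64(px).reshape(-1,1,2),d["camera_matrix"],np.array(d["distortion"])).reshape(-1,2)
    T=d["cam_to_world"];D=np.c_[u,np.ones(len(u))]@T[:3,:3].T;o=T[:3,3]
    return o+D*((z-o[2])/D[:,2])[:,None]
def cloud(d,box):
    x0,y0,x1,y1=box;v,u=np.mgrid[y0:y1,x0:x1];u=u.ravel();v=v.ravel();z=d["depth"][v,u]
    n=cv2.undistortPoints(np.float64(np.c_[u,v]).reshape(-1,1,2),d["camera_matrix"],np.array(d["distortion"])).reshape(-1,2)
    P=np.c_[n*z[:,None],z]@d["cam_to_world"][:3,:3].T+d["cam_to_world"][:3,3]
    return P,d["image"][v,u].astype(int),np.c_[u,v]
E
python3 - <<'E'
from h import *;import pickle
for n,bs in(("top",((320,190,390,255),(170,175,225,235))),("scene",((195,215,275,290),(320,170,375,218)))):
    d=pickle.load(open(n+".pkl","rb"))
    for i,b in enumerate(bs):
        P,c,uv=cloud(d,b)
        dk=c.max(1)<60
        lo,hi=((.095,.14),(.07,.09))[i]
        m=dk&(P[:,2]>lo)&(P[:,2]<hi); Q=P[m]
        print(n,i,m.sum(),"z",np.percentile(Q[:,2],[2,50,98]).round(3),"mean",Q.mean(0).round(4))
        r=cv2.minAreaRect(np.float32(Q[:,:2]*1000));print(" rect",r)
        w,V=np.linalg.eigh(np.cov(Q[:,:2].T));print(" axis deg",np.degrees(np.arctan2(V[1,1],V[0,1])),np.sqrt(w))
        B=P[(abs(P[:,2]-.06)<.004)];print(" box",cv2.minAreaRect(np.float32(B[:,:2]*1000)))
        im=np.zeros((420,560),np.uint8);im[uv[m][:,1],uv[m][:,0]]=1
        print(" ray centroid", ray(d,uv[m].mean(0),(.112,.082)[i]).round(4))
        if i==0:
            t=P[dk&(P[:,2]>.12)];print(" top",t[:,:2].mean(0).round(4), t[:,2].max().round(4))
        else: print(" minC",cv2.minEnclosingCircle(np.float32(Q[:,:2]*1000)))
E
```

```text
top 0 713 z [0.107 0.123 0.13 ] mean [ 0.5083 -0.16    0.1217]
 rect ((509.4309387207031, -160.2410430908203), (115.8709487915039, 63.990989685058594), 53.52857971191406)
 axis deg 78.70340206306903 [0.01467341 0.02650666]
 box ((511.13861083984375, -161.07484436035156), (129.52210998535156, 129.57972717285156), 78.49828338623047)
 ray centroid [[ 0.5099 -0.1612  0.112 ]]
 top [ 0.5088 -0.1597] 1.2613
top 1 105 z [0.077 0.082 0.087] mean [0.5558 0.2422 0.082 ]
 rect ((556.138916015625, 242.8285675048828), (26.01577377319336, 29.408414840698242), 2.7184371948242188)
 axis deg 86.2935627048288 [0.00721163 0.00777972]
 box ((557.8012084960938, 243.18540954589844), (100.09265899658203, 100.54673767089844), 14.405882835388184)
 ray centroid [[0.5558 0.2422 0.082 ]]
 minC ((556.7319946289062, 242.8536834716797), 15.102856636047363)
scene 0 572 z [0.104 0.118 0.126] mean [ 0.5201 -0.169   0.1173]
 rect ((516.5298461914062, -163.98275756835938), (116.19225311279297, 59.21629333496094), 55.94770812988281)
 axis deg 76.82263415792868 [0.01306472 0.02843309]
 box ((521.7859497070312, -116.57374572753906), (226.1594696044922, 133.5997772216797), 80.96827697753906)
 ray centroid [[ 0.5153 -0.165   0.112 ]]
 top [ 0.5289 -0.176 ] 0.921
scene 1 56 z [0.074 0.079 0.083] mean [0.5599 0.2409 0.0789]
 rect ((558.8048095703125, 241.726806640625), (23.338769912719727, 38.515113830566406), 34.97858810424805)
 axis deg 117.4787589432024 [0.00664502 0.0097902 ]
 box ((561.0323486328125, 239.98770141601562), (97.60555267333984, 101.48246765136719), 13.251479148864746)
 ray centroid [[0.5625 0.2369 0.082 ]]
 minC ((560.023681640625, 242.57957458496094), 19.29058074951172)
```

Emit:
arm_command:
  rows:
    - [[0.3,-0.25,0.1],[0,0,0],1]
    - [[0.7,-0.58,0],[0,0,0],1]
    - [[0.7,-0.58,0],[0,0,0],1]
    - [[0.7,-0.58,0],[0,0,0],1]
    - [[0.7,-0.58,0],[0,0,0],1]
    - [[0.7,-0.58,0],[0,0,0],1]
    - [[0.7,-0.58,0],[0,0,-0.5],1]
    - [[0.7,-0.58,0],[0,0,0],1]
    - [[0.7,-0.58,0],[0,0,0.5],1]
    - [[0.7,-0.58,0],[0,0,0],1]
    - [[0.7,-0.58,0],[0,0,0],1]
    - [[0.7,-0.58,0],[0,0,0],1]
    - [[0.7,-0.58,0],[0,0,0],1]
    - [[0.7,-0.58,0],[0,0,0],1]
    - [[0.7,-0.58,0],[0,0,0],1]
    - [[0.7,-0.58,0],[0,0,0],1]
    - [[0.7,-0.58,0],[0,0,0],1]
    - [[0.7,-0.58,0],[0,0,0],1]
    - [[0.7,-0.58,0],[0,0,0],1]
    - [[0.7,-0.58,0],[0,0,0],1]
  squeeze: 10

```text
time_s: 2.6
tool_pos: [0.4445, -0.2625, 0.2053]
tool_rot: [0.987, 0.161, 0.0, 0.0]
contact_force: [0.9, -0.3, 1.4]
grip_width: 0.0004
finger_force: 0.0
```

Emit:
arm_command:
  rows:
    - [[0.7,-0.58,0],[0,0,0],1]
    - [[0.7,-0.58,0],[0,0,0],1]
    - [[0.7,-0.58,0],[0,0,0],1]
    - [[0.7,-0.58,0],[0,0,0],1]
    - [[0,0,0],[0,0,-1],1]
    - [[0,0,0],[0,0,-1],1]
    - [[0,0,0],[0,0,-1],1]
    - [[0,0,0],[0,0,-1],1]
    - [[0,0,0],[0,0,-1],1]
    - [[0,0,0],[0,0,-1],1]
    - [[0,0,0],[0,0,-1],1]
    - [[0,0,0],[0,0,0],1]
    - [[0,0,0],[0,0,0],1]

```text
time_s: 4.22
tool_pos: [0.4921, -0.1863, 0.2053]
tool_rot: [0.775, 0.632, 0.0, 0.0]
contact_force: [0.1, -0.5, -0.1]
grip_width: 0.0004
finger_force: 0.0
```

```bash
cat > st.py <<'E'
from workcell import r;import numpy as np
from scipy.spatial.transform import Rotation as R
def go(tgt=None):
    s=r.sense();M=R.from_quat(s["tool_rot"]).as_matrix();p=s["tool_pos"]
    print(round(s["time_s"],2),"p",p.round(4),"yawx",np.degrees(np.arctan2(M[1,0],M[0,0])).round(1),"z",M[:,2].round(3),"F",s["contact_force"].round(1),"w",s["grip_width"].round(4),"j",s["joints"].round(2))
    if tgt is not None: print(" units",((M.T@(np.array(tgt)-p))/.025).round(2))
E
python3 -c "
import st;st.go([.511,-.161,.17])"
```

```text
Traceback (most recent call last):
  File "st.py", line 5, in go
    print(round(s["time_s"],2),"p",p.round(4),"yawx",np.degrees(np.arctan2(M[1,0],M[0,0])).round(1),"z",M[:,2].round(3),"F",s["contact_force"].round(1),"w",s["grip_width"].round(4),"j",s["joints"].round(2))
                                                                                                                                                            ^^^^^^^^^^^^^^^^^^^^^
AttributeError: 'float' object has no attribute 'round'
```

```bash
sed -i 's/s\["grip_width"\].round(4)/round(s["grip_width"],4)/' st.py
python3 -c "
import st;st.go([.511,-.161,.155])"
```

```text
4.22 p [ 0.4921 -0.1863  0.2053] yawx 78.4 z [ 0. -0. -1.] F [ 0.1 -0.5 -0.1] w 0.0004 j [-0.41 -0.21  1.76 -0.    1.59 -0.21]
 units [1.14 0.54 2.01]
```

Emit:
arm_command:
  rows:
    - [[0.57,0.27,0],[0,0,0],1]
    - [[0.57,0.27,0],[0,0,0],1]
    - [[0,0,0.7],[0,0,0],1]
    - [[0,0,0.7],[0,0,0],1]
    - [[0,0,0.6],[0,0,0],1]
    - [[0,0,0.2],[0,0,0],1]
    - [[0,0,0.2],[0,0,0],1]
    - [[0,0,0.1],[0,0,0],1]
    - [[0,0,0.1],[0,0,0],1]
    - [[0,0,0],[0,0,0],1]
    - [[0,0,0],[0,0,0],1]

```text
time_s: 5.6
tool_pos: [0.5109, -0.1614, 0.1404]
tool_rot: [0.774, 0.633, 0.0, 0.0]
contact_force: [0.3, 0.2, -0.5]
grip_width: 0.0006
finger_force: 0.0
```

```bash
python3 -c "
import st;st.go([.511,-.161,.132])"
```

```text
5.6 p [ 0.5109 -0.1614  0.1404] yawx 78.6 z [ 0. -0. -1.] F [ 0.3  0.2 -0.5] w 0.0006 j [-0.35 -0.16  1.83  0.    1.48 -0.15]
 units [ 0.02 -0.    0.34]
```

Emit:
arm_command:
  rows:
    - [[0,0,0.1],[0,0,0],1]
    - [[0,0,0.1],[0,0,0],1]
    - [[0,0,0],[0,0,0],1]

```text
time_s: 5.98
tool_pos: [0.5108, -0.1614, 0.1349]
tool_rot: [0.774, 0.633, -0.0, -0.0]
contact_force: [0.2, 0.2, -1.0]
grip_width: 0.0004
finger_force: 0.0
```

```bash
python3 -c "
import st;st.go();print(st.r.tcp_to_tips)
import cv2;d=st.r.get_image('scene');cv2.imwrite('pics/s1.png',cv2.resize(d['image'][180:310,150:330,::-1],None,fx=4,fy=4,interpolation=2))"
```

```text
5.97 p [ 0.5108 -0.1614  0.1349] yawx 78.6 z [-0.  0. -1.] F [ 0.2  0.2 -1. ] w 0.0004 j [-0.35 -0.16  1.83  0.    1.47 -0.15]
0.017
```

View pics/s1.png

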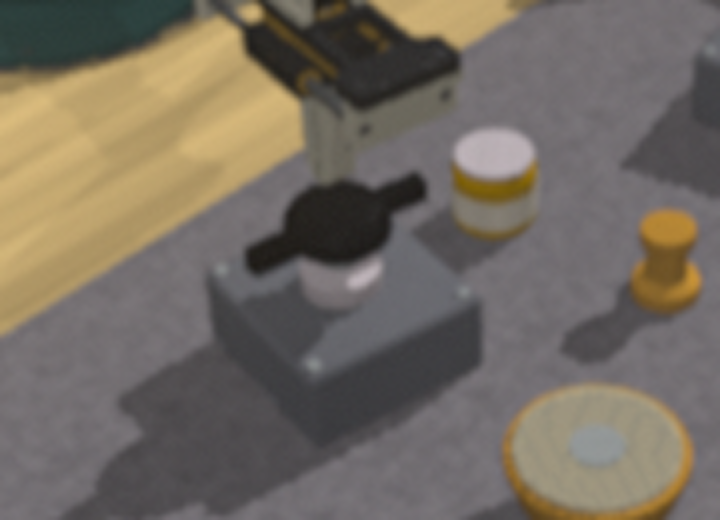

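The picture shows the fingertips ending at the rear rim of the dome, near (335,185) in the crop. They look as if they are behind the head rather than on its top. I'll check this with depth from both cameras.

```bash
python3 - <<'E'
from h import *;import st
for n in("scene","top"):
    d=st.r.get_image(n)
    b=(215,190,262,265) if n=="scene" else (310,180,400,260)
    P,c,uv=cloud(d,b)
    ok=(P[:,2]<.3)&(d["depth"][uv[:,1],uv[:,0]]>0)
    for lo,hi in((.095,.108),(.108,.118),(.118,.13),(.13,.14),(.14,.16),(.16,.18)):
        m=ok&(P[:,2]>lo)&(P[:,2]<hi)
        for nm,k in(("dark",c.max(1)<60),("light",c.max(1)>90)):
            q=P[m&k]
            if len(q)>3: print(n,lo,nm,len(q),np.median(q,0).round(3),q.min(0).round(3),q.max(0).round(3))
    if n=="scene": print(cv2.projectPoints(np.array([[.511,-.161,.128],[.511,-.161,.118],[.511,-.161,.152]]),*(lambda T:(cv2.Rodrigues(T[:3,:3])[0],T[:3,3]))(np.linalg.inv(d["cam_to_world"])),d["camera_matrix"],np.array(d["distortion"]))[0].round(1).tolist())
    cv2.imwrite(f"pics/{n}2.png",cv2.resize(d['image'][180:310,290:430,::-1],None,fx=4,fy=4,interpolation=2))
E
```

```text
scene 0.095 dark 52 [ 0.527 -0.186  0.106] [ 0.505 -0.218  0.1  ] [ 0.546 -0.105  0.108]
scene 0.095 light 4 [ 0.537 -0.181  0.101] [ 0.52  -0.193  0.101] [ 0.544 -0.165  0.106]
scene 0.108 dark 219 [ 0.527 -0.177  0.114] [ 0.492 -0.219  0.108] [ 0.548 -0.103  0.118]
scene 0.118 dark 273 [ 0.519 -0.167  0.123] [ 0.488 -0.215  0.118] [ 0.545 -0.129  0.128]
scene 0.14 light 39 [ 0.512 -0.169  0.156] [ 0.495 -0.174  0.146] [ 0.528 -0.158  0.16 ]
scene 0.16 light 68 [ 0.523 -0.17   0.171] [ 0.496 -0.175  0.16 ] [ 0.53  -0.157  0.179]
[[[233.0, 229.0]], [[233.3, 232.2]], [[232.5, 221.2]]]
top 0.095 dark 4 [ 0.487 -0.145  0.105] [ 0.478 -0.175  0.104] [ 0.511 -0.126  0.106]
top 0.108 dark 45 [ 0.497 -0.135  0.115] [ 0.477 -0.219  0.11 ] [ 0.533 -0.126  0.118]
top 0.118 dark 50 [ 0.492 -0.146  0.121] [ 0.481 -0.178  0.118] [ 0.531 -0.125  0.128]
```

View pics/top2.png

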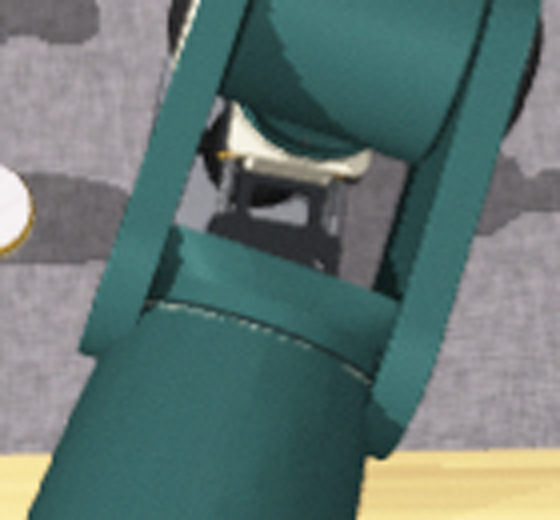

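The fingers are centred laterally (x .495–.53), and the head has not sunk yet, so the tips seem to be just above it. I'll keep going down in small steps and watch the force.

Emit:
arm_command:
  rows:
    - [[0,0,0.1],[0,0,0],1]
    - [[0,0,0.1],[0,0,0],1]
    - [[0,0,0],[0,0,0],1]

```text
time_s: 6.5
tool_pos: [0.5107, -0.1614, 0.1299]
tool_rot: [0.774, 0.633, -0.0, -0.0]
contact_force: [0.3, -0.3, 0.1]
grip_width: 0.0005
finger_force: 0.0
```

```bash
cat > look.py <<'E'
from h import *;import st,sys
st.go()
d=st.r.get_image("scene")
P,c,uv=cloud(d,(205,200,262,265))
m=(c.max(1)<60)&(P[:,2]>.085)&(P[:,2]<.14)
print("dark z pct",np.percentile(P[m][:,2],[2,25,50,75,98]).round(4),"px",uv[m].mean(0).round(1),m.sum())
a=(c.max(1)<60)&(P[:,2]>.07)&(P[:,2]<.15); q=P[a]-[.511,-.161,0]
rr=np.hypot(q[:,0],q[:,1]);w=(rr>.042)&(rr<.07);th=np.degrees(np.arctan2(q[w,1],q[w,0]))
for k in(th>0,th<=0):
    if k.sum(): print(" wing ang",np.median(th[k]).round(1),"z",np.median(q[w][k,2]).round(4),k.sum())
if len(sys.argv)>1: cv2.imwrite(sys.argv[1],cv2.resize(d['image'][180:310,150:330,::-1],None,fx=4,fy=4,interpolation=2))
E
python3 look.py
```

```text
6.5 p [ 0.5107 -0.1614  0.1299] yawx 78.6 z [-0.  0. -1.] F [ 0.3 -0.3  0.1] w 0.0005 j [-0.35 -0.16  1.84  0.    1.46 -0.15]
dark z pct [0.1037 0.1133 0.1172 0.1226 0.1263] px [233.5 235.8] 560
 wing ang 70.6 z 0.1136 45
 wing ang -94.8 z 0.1138 67
```

Emit:
arm_command:
  rows:
    - [[0,0,0.1],[0,0,0],1]
    - [[0,0,0.1],[0,0,0],1]
    - [[0,0,0],[0,0,0],1]

```text
time_s: 6.92
tool_pos: [0.5108, -0.1614, 0.125]
tool_rot: [0.774, 0.633, -0.0, -0.0]
contact_force: [-0.7, -0.1, -0.7]
grip_width: 0.0004
finger_force: 0.0
```

```bash
python3 look.py pics/s3.png
```

```text
6.92 p [ 0.5108 -0.1614  0.125 ] yawx 78.6 z [-0.  0. -1.] F [-0.7 -0.1 -0.7] w 0.0004 j [-0.35 -0.16  1.84  0.    1.45 -0.15]
dark z pct [0.1041 0.1128 0.1172 0.1224 0.1264] px [233.6 236. ] 532
 wing ang 71.6 z 0.1134 45
 wing ang -94.3 z 0.1138 63
```

View pics/s3.png

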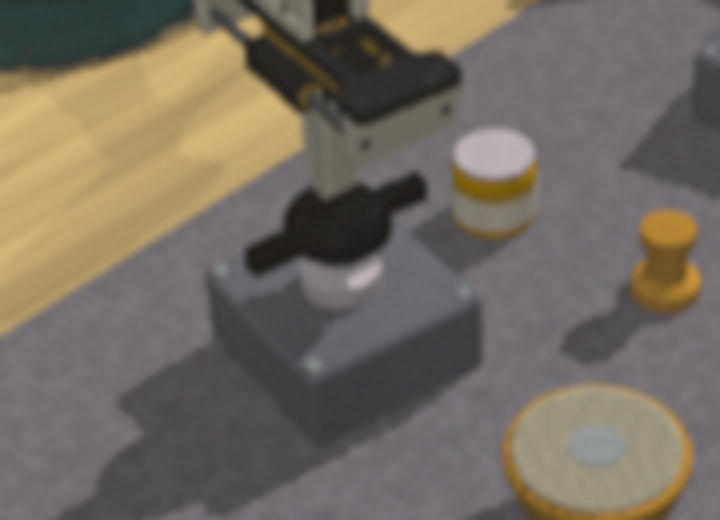

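In this picture the fingertips now show in front of the dome, their lower edge near (332,195), so contact is close. The tips in fact sit higher than the nominal offset suggests.

Emit:
arm_command:
  rows:
    - [[0,0,0.1],[0,0,0],1]
    - [[0,0,0.1],[0,0,0],1]
    - [[0,0,0],[0,0,0],1]

```text
time_s: 7.35
tool_pos: [0.5108, -0.1614, 0.1199]
tool_rot: [0.774, 0.633, -0.0, -0.0]
contact_force: [-0.2, 0.1, -0.2]
grip_width: 0.0004
finger_force: 0.0
```

```bash
python3 look.py
```

```text
7.35 p [ 0.5108 -0.1614  0.1199] yawx 78.6 z [-0.  0. -1.] F [-0.2  0.1 -0.2] w 0.0004 j [-0.35 -0.15  1.85 -0.    1.45 -0.15]
dark z pct [0.1045 0.1123 0.1172 0.122  0.1263] px [233.5 236.3] 518
 wing ang 71.8 z 0.1138 46
 wing ang -95.1 z 0.1135 62
```

```bash
python3 - <<'E'
from h import *;import st
d=st.r.get_image("scene")
for row in range(196,246,2):
    P,c,uv=cloud(d,(226,row,240,row+1))
    print(row,[f"{int(a.max())}:{p[0]:.3f},{p[1]:.3f},{p[2]:.3f}" for a,p in zip(c[::3],P[::3])])
E
```

```text
196 ['69:1.259,-0.824,0.921', '41:0.538,-0.190,0.254', '47:0.546,-0.188,0.257', '43:0.529,-0.163,0.236', '42:0.535,-0.159,0.236']
198 ['72:0.524,-0.187,0.240', '60:0.539,-0.191,0.250', '42:0.552,-0.193,0.257', '46:0.556,-0.188,0.256', '41:0.540,-0.164,0.236']
200 ['44:0.530,-0.193,0.241', '76:0.536,-0.188,0.241', '49:0.553,-0.195,0.252', '42:0.561,-0.194,0.256', '46:0.565,-0.188,0.255']
202 ['51:0.531,-0.193,0.236', '61:0.536,-0.189,0.236', '76:0.549,-0.191,0.243', '44:0.563,-0.195,0.252', '49:0.575,-0.197,0.259']
204 ['86:0.533,-0.196,0.233', '79:0.536,-0.190,0.231', '53:0.534,-0.179,0.224', '51:0.570,-0.202,0.254', '47:0.578,-0.201,0.257']
206 ['84:0.532,-0.196,0.227', '71:0.543,-0.197,0.233', '50:0.536,-0.181,0.221', '45:0.577,-0.209,0.256', '48:0.583,-0.205,0.256']
208 ['69:0.534,-0.198,0.223', '70:0.544,-0.198,0.228', '80:0.553,-0.197,0.232', '43:0.580,-0.212,0.253', '45:0.588,-0.210,0.256']
210 ['96:0.501,-0.169,0.185', '89:0.513,-0.171,0.193', '70:0.559,-0.202,0.232', '69:0.578,-0.210,0.246', '44:0.589,-0.212,0.252']
212 ['124:0.498,-0.168,0.178', '105:0.514,-0.172,0.188', '89
[... 1487 characters left out ...]
 '38:0.523,-0.167,0.122', '37:0.531,-0.164,0.125']
236 ['37:0.510,-0.184,0.120', '35:0.517,-0.181,0.122', '33:0.524,-0.178,0.123', '38:0.528,-0.172,0.122', '36:0.534,-0.167,0.122']
238 ['34:0.514,-0.188,0.118', '35:0.523,-0.186,0.122', '38:0.530,-0.184,0.124', '36:0.532,-0.175,0.120', '35:0.536,-0.169,0.118']
240 ['35:0.514,-0.189,0.112', '36:0.525,-0.189,0.118', '36:0.528,-0.182,0.115', '35:0.535,-0.178,0.117', '35:0.537,-0.170,0.113']
242 ['33:0.519,-0.194,0.112', '32:0.526,-0.190,0.113', '36:0.530,-0.185,0.112', '33:0.536,-0.180,0.113', '33:0.541,-0.175,0.112']
244 ['77:0.519,-0.194,0.105', '43:0.523,-0.188,0.104', '33:0.532,-0.186,0.108', '33:0.537,-0.181,0.107', '38:0.541,-0.175,0.106']
```

By depth the lowest part of the fingers is at about z=.134, roughly 30 mm higher than the pose and tip offset imply. In x and y they agree. From here I'll go by contact.

Emit:
arm_command:
  rows:
    - [[0,0,0.1],[0,0,0],1]
    - [[0,0,0.1],[0,0,0],1]
    - [[0,0,0.08],[0,0,0],1]
    - [[0,0,0],[0,0,0],1]

```text
time_s: 7.95
tool_pos: [0.511, -0.1615, 0.1134]
tool_rot: [0.774, 0.633, 0.0, 0.0]
contact_force: [-0.4, 0.2, 4.8]
grip_width: 0.0005
finger_force: 2.2
```

```bash
python3 look.py
```

```text
7.95 p [ 0.511  -0.1615  0.1134] yawx 78.6 z [ 0. -0. -1.] F [-0.4  0.2  4.8] w 0.0005 j [-0.35 -0.15  1.86  0.    1.43 -0.15]
dark z pct [0.1007 0.1089 0.1132 0.118  0.123 ] px [233.7 237.5] 502
 wing ang 71.8 z 0.111 45
 wing ang -94.6 z 0.1098 63
```

Emit:
arm_command:
  rows:
    - [[0,0,0.1],[0,0,0],1]
    - [[0,0,0.1],[0,0,0],1]
    - [[0,0,0.1],[0,0,0],1]
    - [[0,0,0],[0,0,0],1]

```text
time_s: 8.5
tool_pos: [0.511, -0.1615, 0.106]
tool_rot: [0.774, 0.633, 0.0, 0.0]
contact_force: [-0.7, -0.3, 5.7]
grip_width: 0.0004
finger_force: 3.0
```

```bash
python3 look.py
```

```text
8.5 p [ 0.511  -0.1615  0.106 ] yawx 78.6 z [ 0. -0. -1.] F [-0.7 -0.3  5.7] w 0.0004 j [-0.35 -0.14  1.86  0.    1.42 -0.15]
dark z pct [0.092  0.1013 0.1057 0.1111 0.1147] px [233.5 239.9] 511
 wing ang 71.5 z 0.1027 44
 wing ang -95.2 z 0.1014 71
```

Emit:
arm_command:
  rows:
    - [[0,0,0.08],[0,0,0],1]
    - [[0,0,0.04],[0,0,0],1]
    - [[0,0,0],[0,0,0],1]

```text
time_s: 8.93
tool_pos: [0.5111, -0.1615, 0.1031]
tool_rot: [0.774, 0.633, 0.0, 0.0]
contact_force: [-0.6, 0.2, 6.3]
grip_width: 0.0005
finger_force: 3.4
```

```bash
python3 look.py
```

```text
8.93 p [ 0.5111 -0.1615  0.1031] yawx 78.6 z [ 0.001 -0.    -1.   ] F [-0.6  0.2  6.3] w 0.0005 j [-0.35 -0.14  1.87  0.    1.42 -0.15]
dark z pct [0.0892 0.0984 0.1032 0.1081 0.1117] px [233.4 240.8] 516
 wing ang 72.1 z 0.1004 43
 wing ang -95.1 z 0.0986 70
```

Emit:
arm_command:
  rows:
    - [[0,0,-0.2],[0,0,0],1]
    - [[0,0,-0.4],[0,0,0],1]
    - [[0,0,-0.8],[0,0,0],1]
    - [[0,0,-0.8],[0,0,0],1]
    - [[0,0,0],[0,0,0],1]
    - [[0,0,0],[0,0,0],1]

```text
time_s: 9.72
tool_pos: [0.5108, -0.1614, 0.1574]
tool_rot: [0.774, 0.633, -0.0, -0.0]
contact_force: [-0.5, 0.2, -0.3]
grip_width: 0.0006
finger_force: 0.0
```

```bash
python3 look.py; python3 -c "
import st,numpy as np
a=np.radians(78.5);u=np.array([np.cos(a),np.sin(a)]);t=np.array([np.sin(a),-np.cos(a)])
p=np.array([.511,-.161])+.052*u-.045*t
print(p);st.go([*p,.082])"
```

```text
9.72 p [ 0.5108 -0.1614  0.1574] yawx 78.6 z [-0.  0. -1.] F [-0.5  0.2 -0.3] w 0.0006 j [-0.35 -0.17  1.81 -0.    1.51 -0.15]
dark z pct [0.0954 0.1041 0.1089 0.1137 0.1174] px [233.4 238.3] 566
 wing ang 71.6 z 0.1053 42
 wing ang -95.1 z 0.1041 71
[ 0.47727052 -0.10107236]
9.78 p [ 0.5106 -0.1613  0.1571] yawx 78.6 z [-0.001  0.    -1.   ] F [-0.3 -0.1  0.2] w 0.0002 j [-0.35 -0.17  1.81 -0.    1.51 -0.15]
 units [ 2.1  -1.78  3.01]
```

The button is latched: the head stays about 10 mm down with nothing on it. Next I'll go round behind wing_a on the robot side and lower the fingers.

Emit:
arm_command:
  rows:
    - [[0.5,-0.5,0],[0,0,0],1]
    - [[0.8,-0.7,0],[0,0,0],1]
    - [[0.8,-0.6,0],[0,0,0],1]
    - [[0,0,0],[0,0,0],1]
    - [[0,0,0.6],[0,0,0],1]
    - [[0,0,0.8],[0,0,0],1]
    - [[0,0,0.8],[0,0,0],1]
    - [[0,0,0.5],[0,0,0],1]
    - [[0,0,0.3],[0,0,0],1]
    - [[0,0,0],[0,0,0],1]

```text
time_s: 11.02
tool_pos: [0.4771, -0.1011, 0.0824]
tool_rot: [0.774, 0.633, -0.0, -0.0]
contact_force: [1.0, 0.6, 0.4]
grip_width: 0.0003
finger_force: 0.0
```

```bash
python3 look.py pics/s4.png
```

```text
11.03 p [ 0.4771 -0.1011  0.0824] yawx 78.6 z [-0.001  0.    -1.   ] F [1.  0.6 0.4] w 0.0003 j [-0.26 -0.24  1.99 -0.    1.4  -0.06]
dark z pct [0.0942 0.1041 0.1088 0.1139 0.1177] px [233.3 238.5] 568
 wing ang 71.4 z 0.1055 41
 wing ang -95.1 z 0.1032 73
```

View pics/s4.png

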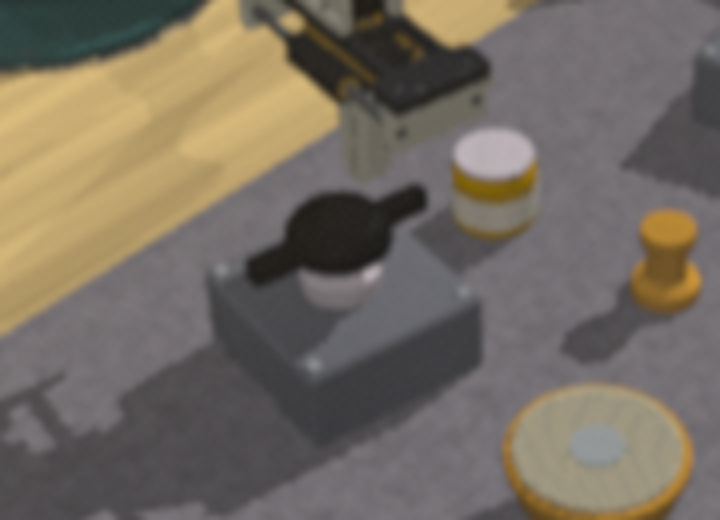

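The fingers stand behind wing_a with the tip at about crop (365,178). The wing lies at (400,205), and the path is clear.

Emit:
arm_command:
  rows:
    - [[0,0.25,0],[0,0,0],1]
    - [[0,0.25,0],[0,0,0],1]
    - [[0,0.2,0],[0,0,0],1]
    - [[0.05,0.1,0],[0,0,0.33],1]
    - [[0.05,0.1,0],[0,0,0.33],1]
    - [[0.05,0.1,0],[0,0,0.33],1]
    - [[0.05,0.1,0],[0,0,0.33],1]
    - [[0,0,0],[0,0,0],1]

```text
time_s: 12.08
tool_pos: [0.5055, -0.1024, 0.0827]
tool_rot: [0.833, 0.554, -0.0, -0.0]
contact_force: [-0.5, 0.3, -0.1]
grip_width: 0.0006
finger_force: 0.0
```

```bash
python3 look.py pics/s5.png
```

```text
12.07 p [ 0.5055 -0.1024  0.0827] yawx 67.3 z [-0.  0. -1.] F [-0.5  0.3 -0.1] w 0.0006 j [-0.25 -0.17  1.93  0.    1.39  0.15]
dark z pct [0.0962 0.1048 0.109  0.1144 0.118 ] px [233.8 238. ] 568
 wing ang 66.5 z 0.1052 45
 wing ang -100.4 z 0.1045 62
```

View pics/s5.png

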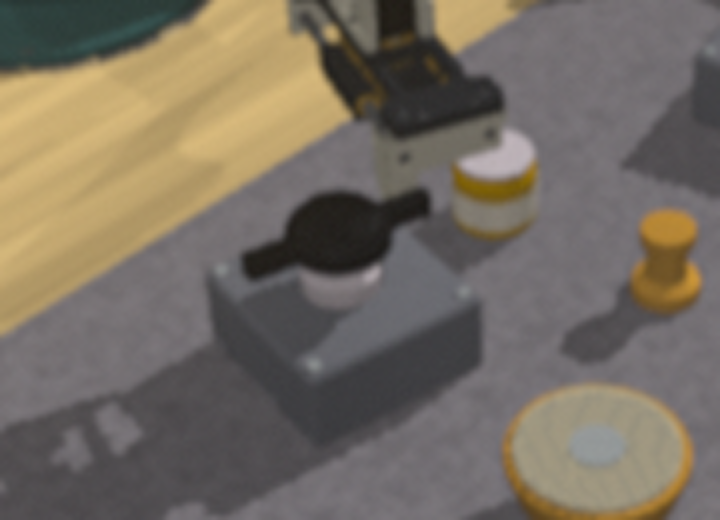

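The wing has begun to turn by about 5°, with the fingers against its back at crop (395,195). I'll carry on round the arc.

Emit:
arm_command:
  rows:
    - [[0.05,0.11,0],[0,0,0.33],1]
    - [[0.05,0.11,0],[0,0,0.33],1]
    - [[0.05,0.11,0],[0,0,0.33],1]
    - [[0.05,0.11,0],[0,0,0.33],1]
    - [[0.05,0.11,0],[0,0,0.33],1]
    - [[0.05,0.11,0],[0,0,0.33],1]
    - [[0,0,0],[0,0,0],1]

```text
time_s: 13.0
tool_pos: [0.5233, -0.1041, 0.0827]
tool_rot: [0.905, 0.425, -0.0, -0.0]
contact_force: [-0.3, 0.9, 0.6]
grip_width: 0.0008
finger_force: 0.1
```

```bash
python3 look.py
```

```text
13.0 p [ 0.5233 -0.1041  0.0827] yawx 50.3 z [-0.  0. -1.] F [-0.3  0.9  0.6] w 0.0008 j [-0.24 -0.13  1.89 -0.    1.38  0.45]
dark z pct [0.0961 0.1052 0.1099 0.1152 0.1192] px [234.3 237.6] 588
 wing ang 48.5 z 0.1043 63
 wing ang -118.0 z 0.1063 54
```

Emit:
arm_command:
  rows:
    - [[0.05,0.11,0],[0,0,0.33],1]
    - [[0.05,0.11,0],[0,0,0.33],1]
    - [[0.05,0.11,0],[0,0,0.33],1]
    - [[0,0,0],[0,0,0],1]

```text
time_s: 13.55
tool_pos: [0.5318, -0.1069, 0.0827]
tool_rot: [0.934, 0.357, -0.0, -0.0]
contact_force: [0.2, 0.6, 0.6]
grip_width: 0.0008
finger_force: 0.4
```

```bash
python3 look.py
```

```text
13.55 p [ 0.5318 -0.1069  0.0827] yawx 41.8 z [-0.  0. -1.] F [0.2 0.6 0.6] w 0.0008 j [-0.25 -0.11  1.88  0.    1.38  0.6 ]
dark z pct [0.103  0.112  0.117  0.1222 0.1267] px [234.  235.6] 568
 wing ang 38.9 z 0.113 65
 wing ang -127.9 z 0.1128 51
```

The button has sprung out: the head is back at its first height, having turned about 0.57 rad. I'll go back round the arc so the wing can follow, then draw away and lift.

Emit:
arm_command:
  rows:
    - [[-0.05,-0.14,0],[0,0,-0.33],1]
    - [[-0.09,-0.24,0],[0,0,-0.67],1]
    - [[-0.09,-0.24,0],[0,0,-0.67],1]
    - [[-0.09,-0.24,0],[0,0,-0.67],1]
    - [[-0.09,-0.24,0],[0,0,-0.67],1]
    - [[-0.09,-0.24,0],[0,0,-0.67],1]
    - [[-0.09,-0.24,0],[0,0,-0.67],1]
    - [[0,-0.4,0],[0,0,0],1]
    - [[0,-0.5,0],[0,0,0],1]
    - [[0,-0.2,0],[0,0,0],1]
    - [[0,0,-0.6],[0,0,0],1]
    - [[0,0,-1],[0,0,0],1]
    - [[0,0,-1],[0,0,0],1]
    - [[0,0,-0.6],[0,0,0],1]
    - [[0,0,0],[0,0,0],1]

```text
time_s: 15.48
tool_pos: [0.4649, -0.0932, 0.1639]
tool_rot: [0.771, 0.637, 0.001, 0.001]
contact_force: [-0.1, -0.7, 0.0]
grip_width: 0.0004
finger_force: 0.0
```

```bash
python3 look.py; python3 -c "
import st;st.go([.557,.2425,.1])"
```

```text
15.47 p [ 0.4649 -0.0932  0.1639] yawx 79.1 z [ 0.002 -0.    -1.   ] F [-0.1 -0.7  0. ] w 0.0004 j [-0.25 -0.32  1.92 -0.    1.54 -0.06]
dark z pct [0.1038 0.1127 0.1174 0.1227 0.1267] px [233.6 235.6] 565
 wing ang 71.5 z 0.1138 47
 wing ang -94.8 z 0.1129 62
15.53 p [ 0.4644 -0.0931  0.1627] yawx 79.1 z [ 0. -0. -1.] F [-0.1  0.3 -0.4] w 0.0006 j [-0.25 -0.32  1.92 -0.    1.54 -0.06]
 units [13.88  1.1   2.51]
```

The wing has turned back and the stop button is out. Now for the reset button.

Emit:
arm_command:
  rows:
    - [[0.5,0,0],[0,0,0],1]
    - [[0.93,0.08,0],[0,0,0],1]
    - [[0.93,0.08,0],[0,0,0],1]
    - [[0.93,0.08,0],[0,0,0],1]
    - [[0.93,0.08,0],[0,0,0],1]
    - [[0.93,0.08,0],[0,0,0],1]
    - [[0.93,0.08,0],[0,0,0],1]
    - [[0.93,0.08,0],[0,0,0],1]
    - [[0.93,0.08,0],[0,0,0],1]
    - [[0.93,0.08,0],[0,0,0],1]
    - [[0.93,0.08,0],[0,0,0],1]
    - [[0.93,0.08,0],[0,0,0],1]
    - [[0.93,0.08,0],[0,0,0],1]
    - [[0.93,0.08,0],[0,0,0],1]
    - [[0.93,0.1,0],[0,0,0],1]
    - [[0.36,0,0],[0,0,0],1]
    - [[0,0,0.8],[0,0,0],1]
    - [[0,0,0.8],[0,0,0],1]
    - [[0,0,0.8],[0,0,0],1]
    - [[0,0,0],[0,0,0],1]

```text
time_s: 18.02
tool_pos: [0.5569, 0.2416, 0.1003]
tool_rot: [0.771, 0.637, -0.002, -0.001]
contact_force: [-0.1, -0.2, -0.1]
grip_width: 0.0005
finger_force: 0.0
```

```bash
cat > look2.py <<'E'
from h import *;import st,sys
st.go([.5585,.242,.072])
d=st.r.get_image("scene")
P,c,uv=cloud(d,(325,165,370,205))
m=(c.max(1)<60)&(P[:,2]>.066)&(P[:,2]<.09)
if m.sum(): print("dark z",np.percentile(P[m][:,2],[10,50,90]).round(4),m.sum())
P,c,uv=cloud(d,(300,100,400,210));m=(c.max(1)>85)&(np.hypot(P[:,0]-.5585,P[:,1]-.242)<.025)&(P[:,2]>.077)&(P[:,2]<.16)
if m.sum(): print("finger",P[m].min(0).round(3),P[m].max(0).round(3),m.sum())
if len(sys.argv)>1: cv2.imwrite(sys.argv[1],cv2.resize(d['image'][110:240,260:440,::-1],None,fx=4,fy=4,interpolation=2))
E
python3 look2.py pics/s6.png
```

```text
18.02 p [0.5569 0.2416 0.1003] yawx 79.1 z [-0.003 -0.001 -1.   ] F [-0.1 -0.2 -0.1] w 0.0005 j [ 0.37  0.02  1.72 -0.    1.41  0.56]
 units [0.03 0.06 1.13]
dark z [0.0763 0.0797 0.0823] 57
finger [0.539 0.227 0.077] [0.576 0.248 0.16 ] 163
```

View pics/s6.png

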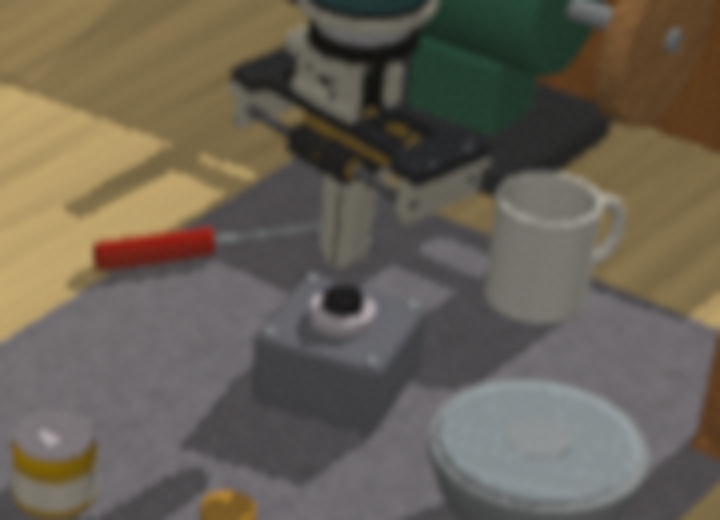

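The fingers are right above the reset button, tip at crop (347,265) and button at (342,297). The mug is clear to the right.

Emit:
arm_command:
  rows:
    - [[0,0,0.5],[0,0,0],1]
    - [[0,0,0.5],[0,0,0],1]
    - [[0,0,0.1],[0,0,0],1]
    - [[0,0,0.1],[0,0,0],1]
    - [[0,0,0],[0,0,0],1]

```text
time_s: 18.7
tool_pos: [0.5579, 0.2424, 0.0729]
tool_rot: [0.771, 0.637, 0.0, 0.0]
contact_force: [-0.5, 0.0, 0.2]
grip_width: 0.0007
finger_force: 0.0
```

```bash
python3 look2.py
```

```text
18.7 p [0.5579 0.2424 0.0729] yawx 79.1 z [ 0.  0. -1.] F [-0.5  0.   0.2] w 0.0007 j [0.37 0.04 1.74 0.   1.36 0.56]
 units [-0.01  0.03  0.04]
dark z [0.0759 0.0794 0.0818] 34
finger [0.538 0.227 0.08 ] [0.577 0.251 0.157] 220
```

Emit:
arm_command:
  rows:
    - [[0,0,0.1],[0,0,0],1]
    - [[0,0,0.08],[0,0,0],1]
    - [[0,0,0.05],[0,0,0],1]
    - [[0,0,0],[0,0,0],1]

```text
time_s: 19.25
tool_pos: [0.5581, 0.2424, 0.0672]
tool_rot: [0.771, 0.637, 0.0, 0.0]
contact_force: [1.9, 0.4, 3.4]
grip_width: 0.0002
finger_force: 1.8
```

```bash
python3 look2.py
```

```text
19.25 p [0.5581 0.2424 0.0672] yawx 79.1 z [ 0.001  0.    -1.   ] F [1.9 0.4 3.4] w 0.0002 j [0.37 0.05 1.75 0.   1.35 0.56]
 units [-0.01  0.02 -0.19]
dark z [0.0738 0.076  0.0778] 16
finger [0.539 0.227 0.077] [0.578 0.248 0.152] 220
```

Emit:
arm_command:
  rows:
    - [[0,0,0.06],[0,0,0],1]
    - [[0,0,0.06],[0,0,0],1]
    - [[0,0,0],[0,0,0],1]

```text
time_s: 19.68
tool_pos: [0.5582, 0.2424, 0.0652]
tool_rot: [0.771, 0.637, 0.001, 0.0]
contact_force: [-1.1, -1.1, 14.4]
grip_width: 0.0003
finger_force: 7.3
```

```bash
python3 look2.py
```

```text
19.68 p [0.5582 0.2424 0.0652] yawx 79.1 z [ 0.001  0.    -1.   ] F [-1.1 -1.1 14.4] w 0.0003 j [ 0.37  0.05  1.75 -0.    1.34  0.56]
 units [-0.01  0.02 -0.27]
dark z [0.0717 0.074  0.0757] 14
finger [0.537 0.226 0.077] [0.579 0.248 0.148] 217
```

The force has risen to 14 N, well past the 5 N the button takes, so it is at the bottom of its travel. Lifting away.

Emit:
arm_command:
  rows:
    - [[0,0,-0.3],[0,0,0],1]
    - [[0,0,-0.6],[0,0,0],1]
    - [[0,0,-1],[0,0,0],1]
    - [[0,0,-1],[0,0,0],1]
    - [[0,0,-1],[0,0,0],1]
    - [[0,0,0],[0,0,0],1]
    - [[0,0,0],[0,0,0],1]
    - [[0,0,0],[0,0,0],1]

```text
time_s: 20.72
tool_pos: [0.5574, 0.2421, 0.1603]
tool_rot: [0.771, 0.637, -0.001, -0.0]
contact_force: [0.5, -0.5, 0.7]
grip_width: 0.0002
finger_force: 0.0
```

```bash
python3 look2.py; python3 look.py
```

```text
20.73 p [0.5574 0.2421 0.1603] yawx 79.1 z [-0.002 -0.001 -1.   ] F [ 0.5 -0.5  0.7] w 0.0002 j [ 0.37 -0.01  1.65 -0.    1.5   0.56]
 units [0.01 0.05 3.53]
dark z [0.0758 0.0793 0.0816] 57
finger [0.547 0.229 0.078] [0.55  0.234 0.079] 2
20.77 p [0.5575 0.2422 0.1604] yawx 79.1 z [-0.001 -0.001 -1.   ] F [-0.3 -0.7  0.4] w 0.0006 j [ 0.37 -0.01  1.65  0.    1.5   0.56]
dark z pct [0.104  0.1128 0.1176 0.1229 0.1266] px [233.6 235.6] 588
 wing ang 71.3 z 0.1139 49
 wing ang -95.0 z 0.113 68
```

Both buttons are out and the robot is clear of everything, so I'm handing in.

```bash
python3 -c "
from workcell import r;print(r.job_done())"
```

```text
the job is handed in; nothing more can be done
None
```

The stop button was pressed in until it latched, then turned clockwise by a wing (about 0.57 rad) until it sprang out, and it turned back; after that the reset button was pressed fully in and came out again, and the job was handed in at about 21 s.

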